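# Shift the bottle turntable from second to third

## Task

Shift the bottle turntable's gear lever from second to third by pushing its knob with the fingertips: out of the near left slot to neutral, across to the right, then forward until it is fully home in the far right slot, the one with three dots. Do not grip the knob or force it, do not run the lever into first or fourth on the way, and leave the bottles, bowl and wrench where they stand.

Things in the scene. Friction and masses are not known exactly. Their poses are not given: they have to be found in the camera images.
- feeder: bottle feed turntable, fixed to the table. Origin on the table (z 0) under the middle of the gear gate; x axis points forward, from the blue gearbox (160 x 160 mm) to the turntable's axis; y left, z up. Grey motor on the -y side to y -255 mm, 114 mm high; switch box on the +y side to y 110 mm, 98 mm high
- gate (a point): middle of the aluminium gate plate's upper face, 120 mm above the table; plate 132 x 132 mm, axes as the feeder's. Cut with an H: two 15 mm wide slots along x at y +20 and -20 mm, ending at x +29.5 and -29.5 mm, joined by a 15 mm wide neutral channel along y at x 0; corners rounded. Black dots number the slot ends: 1 far left, 2 near left, 3 far right, 4 near right
- turntable (a point): point of the turntable disc's rim nearest the gearbox, on its upper face, 105 mm forward of the gate's middle, 100 mm above the table; disc radius 195 mm, a guide rail 140 mm high round its far side, a white hub 20 mm high in its middle; three open bottles stand on it
- gear_lever: gear lever: 10 mm steel rod, black ball knob of 40 mm diameter with a red spot on top. Origin at the knob's centre, 190 mm up the rod from a universal pivot on the feeder's z axis, 30 mm above the table. Stiff: moves for about 3 N at the knob, stays where left, no spring, no detent, cannot be lifted. Starts in the second slot (near left), half to fully in. Over 35 N on it is too rough
- lever_across (a joint): sideways tilt c of the lever, rad: 0 in the middle, +0.226 in the right-hand slots (third, fourth), -0.226 in the left-hand ones (first, second), play 0.03 either way (5 mm at the knob). With forward tilt l the knob's centre lies at 190 mm x (sin l, -sin c cos l, cos c cos l) from the pivot in the feeder's axes
- lever_along (a joint): forward tilt l of the lever, rad: 0 in neutral (play 0.03 either way in the neutral channel), about +0.26 fully home in a far slot (first, third), about -0.26 fully home in a near slot (second, fourth)
- pump_bowl: small open steel bowl, 96 mm across, 50 mm high, 220 g, loose on the table; origin at the centre of its underside
- wrench: steel wrench 160 mm long lying flat on the table, loose; origin under its middle
- open_bottle0: 60 ml brown-filled open bottle, no pump, 35 mm across, 101 mm tall, 75 g, loose, standing on the turntable disc; origin at the centre of its underside
- open_bottle1: 60 ml brown-filled open bottle, no pump, 35 mm across, 101 mm tall, 75 g, loose, standing on the turntable disc; origin at the centre of its underside
- open_bottle2: 60 ml brown-filled open bottle, no pump, 35 mm across, 101 mm tall, 75 g, loose, standing on the turntable disc; origin at the centre of its underside
- spray_bottle0: brown-filled spray bottle with a white pump head, 36 mm across, 120 mm tall, 85 g, loose, standing on the table; origin at the centre of its underside
- spray_bottle1: brown-filled spray bottle with a white pump head, 36 mm across, 120 mm tall, 85 g, loose, standing on the table; origin at the centre of its underside

How it is judged:
By the outcome, as a careful person would: the job done as asked, in the order asked, and still so for the second after the job is handed in, with the robot touching nothing.
It also fails if it takes over 51 s, if anything falls off the work surface, if the arm or the gripper's body presses on something with over 40 N, if the wrist force passes 120 N, or if a joint passes its speed limit or range.

## Robot

A 7-joint arm with a two-finger parallel gripper is mounted at the origin on the work surface. World frame = base frame: x ahead of the robot, y to its left, z up, the work surface at z = 0. Lengths are in m, angles in rad, forces in N, time in s.
With the tool pointing down it reaches from about 0.4 to 0.875 m from the base axis. Payload 19.3 kg.
Tool frame: the origin (TCP) lies at the very end of the fingers, on their centre line; the grasp point (between the pads) lies 19 mm behind it; z points along the fingers, y is the line along which they close (so a half turn about z gives the same grasp; the last joint's range is limited). The gripper opens to 85 mm and grips with 20 to 120 N. Pads are 22 mm wide; open, the fingers measure 114 mm over their backs; the gripper's body (76 mm by 85 mm) begins 54 mm behind the grasp point. The pads swing forward as they close: fully open they stand 13 mm farther back than shut.
Start: joints at [-1.231, 0.521, -0.036, 1.599, 0.021, 1.021, -0.113], TCP at [0.249, 0.573, 0.231] pointing down, gripper open.
Joint ranges: [-2.91, 2.91], [-0.3, 2.13], [-1.5, 1.42], [0.17, 2.43], [-1.26, 4.41], [0.16, 1.93], [-2.52, 2.52]. Speed limits (rad/s): [1.89, 1.89, 2.39, 2.39, 3.01, 3.01, 3.01].

## Interface

Orientations are given as [roll, pitch, yaw] about the fixed x, y, z axes, in that order (R = Rz(yaw) Ry(pitch) Rx(roll)).
In Python, from workcell import bot gives the robot as it stands.
- The arm moves only by the shell command python3 -m crank 'ROWS' [FORCE]. ROWS is a JSON object of lists of equal length, an entry for each row: "travel": the shift along the world's x, y, z in cm, a list of three; "turn": the turn, a rotation vector about the world's x, y, z in degrees, a list of three; "gripper": the closure, from 0 (fully open) to 1 (shut). A call has exactly 5 rows; each row is the pose to reach, as a shift and turn from the pose commanded when the call began; what a row does not reach only later rows make up. A row lasts 1/10 s, in which the tool goes at most 50 mm and 8.59 degrees, less where a joint would pass 70% of its speed; a pose out of reach is approached as far as the arm can. A call with a gripper value outside its range is refused whole. The fingers move at their own pace and stop on an object; FORCE is the grip in N (left out, the last holds). Time passes only in rows, so rows that repeat a pose let the fingers close, or fill a call up. It gives the time, the measured TCP pose, the force, the opening and the grip force at its end, in the units of the state.
- bot.observe(): the state, without advancing time (a new reading comes with each control period).
- bot.grab_frame(name): name is "side" or "top"; returns a dict with "pixels" (480x640x3 uint8, red, green, blue), "fx", "fy", "cx", "cy" (pixels), "dist" ([k1, k2, p1, p2, k3] as OpenCV has them; the pictures are not rectified), "extrinsics" (4x4, takes a point from world to camera coordinates). Camera axes: x right, y down, z forward; pixel columns grow to the right and rows downward; lengths in m; the calibration is good to about 2 mm. A picture is of the moment at which its call begins. There is no depth.
- bot.job_done(): hands the job in; it is judged then, once.
The state is a dict: "clock": time; "qpos": joint angles; "qd": joint speeds; "joint_efforts": joint torques, N m; "position": TCP position; "tool_rot": TCP orientation; "force": force on the tool from outside, world axes, zero at the start; "moment": the same for the moment, N m; "grip_width": finger opening in m; "finger_force": force on a finger pad.
Only numpy, scipy, OpenCV 4.12 (cv2) and the standard library are available. Lean on these libraries where they do the work, as an engineer would, in place of code of your own. Each camera call takes 0.05 s, during which the arm holds its last target. There are 200 camera calls.

## Working session

There is one attempt and no reset: what is moved stays moved. The work goes in short steps, Python scripts to look and compute and a shell command to move; the robot and the scene stay as the last step left them, time stands still between calls to the robot, and variables do not carry over. Pictures are saved under pics/ and viewed, at most 10 in all, crops included, and the job is handed in when it is done.

```bash
mkdir -p pics
python3 - <<'E'
from workcell import bot
import cv2,pickle
s=bot.observe();print(s)
for n in("top","side"):
    f=bot.grab_frame(n);pickle.dump(f,open(f"pics/{n}0.pkl","wb"))
    cv2.imwrite(f"pics/{n}0.png",cv2.cvtColor(f["pixels"],cv2.COLOR_RGB2BGR));print(n,f["fx"],f["dist"],f["extrinsics"])
E
```

```text
{'clock': 0.0, 'qpos': array([-1.23114537,  0.52204482, -0.03630997,  1.59996568,  0.02120024,
        1.02113235, -0.11277227]), 'qd': array([-0.00115289, -0.00084706, -0.00034629, -0.00083062, -0.00092565,
       -0.00063499,  0.00140214]), 'joint_efforts': array([ 9.47371154e-04, -9.27105546e+01,  1.98056057e+00, -3.69915068e+01,
        1.78588094e-02,  8.34755745e-03,  2.63711075e-05]), 'position': array([0.24895671, 0.57291573, 0.2307219 ]), 'tool_rot': array([-3.14043108e+00,  9.23594790e-05,  2.73174376e+00]), 'force': array([-0.12118417, -0.28904789, -0.21486786]), 'moment': array([-0.05379654,  0.02779599, -0.00730707]), 'finger_force': 0.0, 'grip_width': 0.08521214613493064}
top 581.9958545567275 [-0.10847828  0.          0.          0.          0.        ] [[-0.02868522 -0.99940993 -0.0188931   0.03457179]
 [-0.99446153  0.03044487 -0.10059512  0.59968295]
 [ 0.10111096  0.01590287 -0.99474804  1.29160108]
 [ 0.          0.          0.          1.        ]]
side 579.8251977643342 [-0.1305758  0.         0.         0.         0.       ] [[-0.96409682 -0.26473632 -0.02078483  0.58182387]
 [-0.18576432  0.7282895  -0.65961051  0.2136449 ]
 [ 0.18976023 -0.63206731 -0.75132015  1.16831755]
 [ 0.          0.          0.          1.        ]]
```

View pics/top0.png

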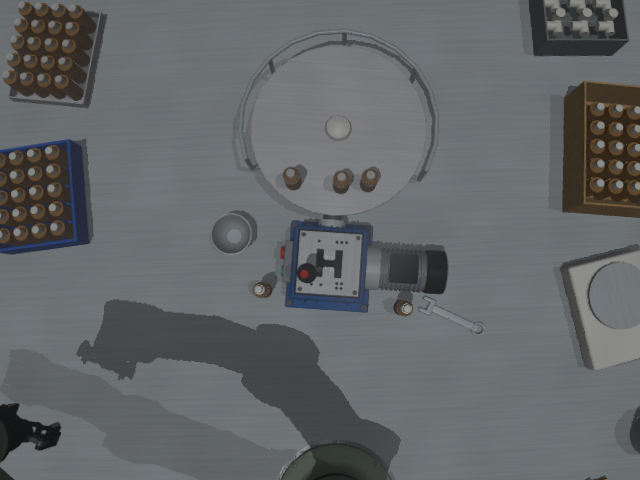

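View pics/side0.png

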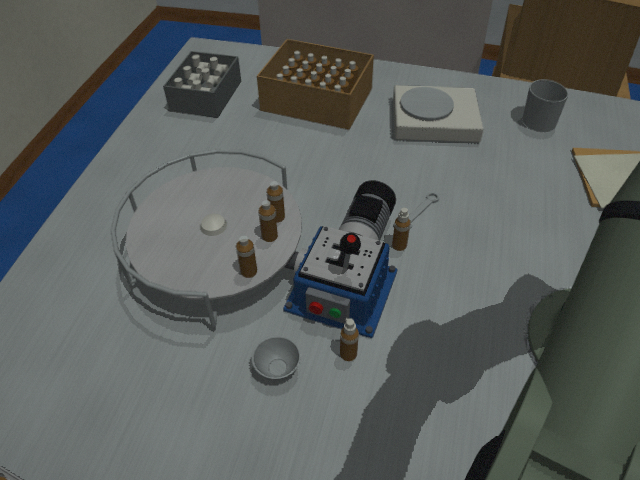

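Top view: the knob's red spot is at about (304,273), in the near left slot. The plate is centred near (330,264), the hub is at (338,127), and spray bottles stand at (262,290) and (403,308). In the side view the knob is at (350,240).

```bash
cat > h.py <<'E'
import numpy as np,cv2,pickle
def K(f): return np.array([[f["fx"],0,f["cx"]],[0,f["fy"],f["cy"]],[0,0,1.]])
def ray(f,p):
    u=cv2.undistortPoints(np.array([[p]],float),K(f),np.array(f["dist"]))[0,0]
    E=f["extrinsics"];R=E[:3,:3];return -R.T@E[:3,3],R.T@np.array([u[0],u[1],1])
def onz(f,p,z):
    o,d=ray(f,p);return o+d*(z-o[2])/d[2]
def tri(f,p,g,q):
    o,d=ray(f,p);a,b=ray(g,q);s=np.linalg.lstsq(np.c_[d,-b],a-o,rcond=None)[0]
    P,Q=o+d*s[0],a+b*s[1];return (P+Q)/2,np.linalg.norm(P-Q)
def blob(m,box):
    x0,y0,x1,y1=box;k=np.zeros(m.shape,np.uint8);k[y0:y1,x0:x1]=m[y0:y1,x0:x1]
    n,l,s,c=cv2.connectedComponentsWithStats(k);i=1+np.argmax(s[1:,4]);return c[i],s[i],l==i
def red(f,box):
    p=f["pixels"].astype(int);return blob(((p[...,0]>90)&(p[...,1]<.5*p[...,0])&(p[...,2]<.5*p[...,0])).astype(np.uint8),box)
def feeder():
    return pickle.load(open("feeder.pkl","rb"))
def knob(f,g,tb=(285,205,385,290),sb=(325,215,375,262)):
    """knob centre, from red spot on the top along the rod from the pivot; world and feeder axes, plus tilts"""
    c,s,_=red(f,tb);e,t,_=red(g,sb);P,gap=tri(f,c,g,e)
    O,R=feeder();q=R.T@(P-O)-[0,0,.03];L=np.linalg.norm(q);k=q/L*.19
    return dict(spot=P,gap=gap,L=L,kf=k+[0,0,.03],kw=O+R@(k+[0,0,.03]),l=np.arcsin(k[0]/.19),c=np.arctan2(-k[1],k[2]))
E
python3 - <<'E'
from h import *
f=pickle.load(open("pics/top0.pkl","rb"));g=pickle.load(open("pics/side0.pkl","rb"))
p=f["pixels"].astype(int)
v=p.min(2);print("plate px",p[235,310],p[290,345],"blue",p[305,300],"table",p[340,450])
m=(v>125).astype(np.uint8)
c,s,l=blob(m,(286,222,372,308));cn=cv2.convexHull(np.argwhere(l)[:,::-1].astype(np.float32))
pts=np.array([onz(f,q[0],.12)[:2] for q in cn],np.float32);r=cv2.minAreaRect(pts);print("plate",s,r)
b=((p[...,2]>1.6*p[...,0])&(p[...,2]>50)).astype(np.uint8);c,s,lb=blob(b,(275,210,385,320));print("blue",s)
h=(v>175).astype(np.uint8);c,s,_=blob(h,(320,110,355,145));H=onz(f,c,.115);print("hub",s,c,H)
G=np.array([*r[0],.0]);d=H-G;print("G",G,"dist",np.hypot(d[0],d[1]),"yaw",np.degrees(np.arctan2(d[1],d[0])))
y=np.arctan2(d[1],d[0]);R=np.array([[np.cos(y),-np.sin(y),0],[np.sin(y),np.cos(y),0],[0,0,1]])
pickle.dump((G,R),open("feeder.pkl","wb"));print(knob(f,g))
E
```

```text
plate px [125 126 130] [126 127 131] blue [ 45  66 102] table [110 115 118]
plate [ 297  235   64   61 1255] ((0.5153265595436096, -0.020861290395259857), (0.09714744985103607, 0.16307242214679718), 40.409034729003906)
blue [ 285  221   84   91 1674]Traceback (most recent call last):
  File "<stdin>", line 9, in <module>
  File "h.py", line 13, in blob
    n,l,s,c=cv2.connectedComponentsWithStats(k);i=1+np.argmax(s[1:,4]);return c[i],s[i],l==i
                                                    ~~~~~~~~~^^^^^^^^^
    return _wrapfunc(a, 'argmax', axis=axis, out=out, **kwds)
    return bound(*args, **kwds)
ValueError: attempt to get argmax of an empty sequence
```

Run:
```python
from h import *
f=pickle.load(open("pics/top0.pkl","rb"));g=pickle.load(open("pics/side0.pkl","rb"))
p=f["pixels"].astype(int);v=p.min(2);print("hub px",p[127,338],p[100,338],"motor",p[265,374])
for th in (95,105,112):
    m=cv2.morphologyEx((v>th).astype(np.uint8),cv2.MORPH_OPEN,np.ones((3,3),np.uint8))
    c,s,l=blob(m,(290,222,368,308));cn=cv2.convexHull(np.argwhere(l)[:,::-1].astype(np.float32))
    pts=np.array([onz(f,q[0],.12)[:2] for q in cn],np.float32);r=cv2.minAreaRect(pts);print("plate",th,s,r)
hub=((v>v[127,338]-20)&(v>p[100,338].min()+8)).astype(np.uint8)
c,s,_=blob(hub,(318,107,358,147));H=onz(f,c,.112);print("hub",s,c,H)
G=np.array([*r[0],.0]);d=H-G;print("G",G,"dist",np.hypot(d[0],d[1]),"yaw",np.degrees(np.arctan2(d[1],d[0])))
y=np.arctan2(d[1],d[0]);R=np.array([[np.cos(y),-np.sin(y),0],[np.sin(y),np.cos(y),0],[0,0,1]])
pickle.dump((G,R),open("feeder.pkl","wb"));print(knob(f,g))
a=cv2.resize(f["pixels"][215:315,275:385],None,fx=6,fy=6,interpolation=cv2.INTER_CUBIC)[...,::-1].copy()
b=cv2.boxPoints(r)
for q in b:
    x=cv2.projectPoints(np.array([[q[0],q[1],.12]]),cv2.Rodrigues(f["extrinsics"][:3,:3])[0],f["extrinsics"][:3,3],K(f),np.array(f["dist"]))[0][0,0]
    cv2.circle(a,tuple(int(t) for t in (x-[275,215])*6+3),5,(0,0,255),-1)
cv2.imwrite("pics/c1.png",a)
```

```text
hub px [142 142 139] [122 123 126] motor [120 121 125]
plate 95 [ 296  231   65   65 2724] ((0.5417746901512146, 0.00015323609113693237), (0.13111969828605652, 0.1310216188430786), 84.27755737304688)
plate 105 [ 296  231   65   65 2660] ((0.5416591167449951, 0.0002506524324417114), (0.13080434501171112, 0.13088349997997284), 84.38111877441406)
plate 112 [ 296  231   65   65 2600] ((0.5419804453849792, 0.0004607662558555603), (0.13028839230537415, 0.1303047388792038), 84.35994720458984)
hub [329 123  18  14 176] [337.52272727 130.17613636] [ 0.8309787  -0.02809842  0.112     ]
G [5.41980445e-01 4.60766256e-04 0.00000000e+00] dist 0.2904059511899606 yaw -5.6437210445964485
{'spot': array([0.51541996, 0.04784531, 0.23516919]), 'gap': np.float64(0.0008738629519920033), 'L': np.float64(0.21223843226069436), 'kf': array([-0.02783385,  0.03987561,  0.21367148]), 'kw': array([0.51820297, 0.04288033, 0.21367148]), 'l': np.float64(-0.1470230518274954), 'c': np.float64(-0.21378529632287502)}
```

View pics/c1.png

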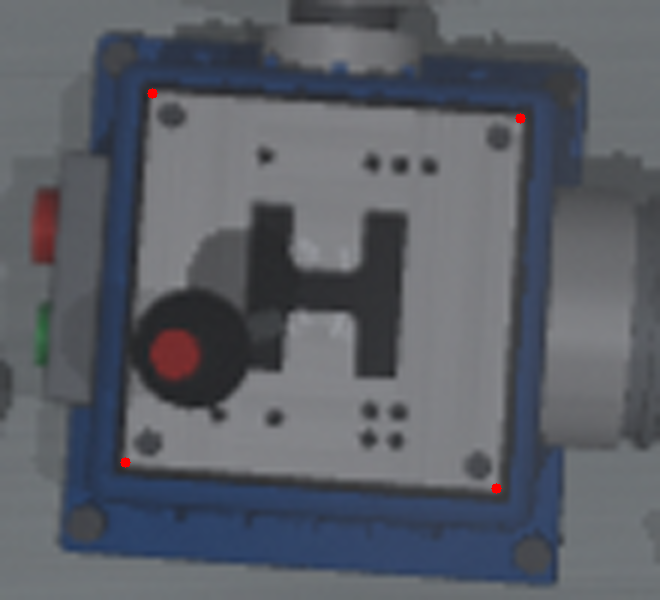

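Plate corners fit: 130 mm against 132 mm, yaw −5.6°, and the hub direction agrees. The spot's distance from the pivot is 212 mm against the expected 210 mm. The knob is in second at l≈−0.15, c≈−0.21. I'm moving to behind the knob with the fingers shut.

```bash
python3 -m crank '{"travel":[[1.8,-4.6,0],[3.6,-9.2,0],[5.4,-13.8,0],[7.2,-18.4,0],[9,-23,0]],"turn":[[0,0,4],[0,0,8],[0,0,12],[0,0,16],[0,0,18]],"gripper":[1,1,1,1,1]}' 20
python3 -m crank '{"travel":[[1.8,-4.6,0],[3.6,-9.2,0],[5.4,-13.8,0],[7.2,-18.4,0],[9,-23,0]],"turn":[[0,0,0],[0,0,0],[0,0,0],[0,0,0],[0,0,0]],"gripper":[1,1,1,1,1]}'
```

```text
clock: 0.6
position: [0.3393, 0.3412, 0.2311]
tool_rot: [-3.141, -0.0, 3.049]
force: [2.7, 0.0, -0.4]
grip_width: 0.0124
finger_force: 0.0
clock: 1.1
position: [0.4293, 0.1113, 0.2314]
tool_rot: [3.141, 0.0, 3.046]
force: [1.3, 1.6, 0.9]
grip_width: 0.0001
finger_force: 0.0
```

```bash
python3 -m crank '{"travel":[[1.4,-3.1,0],[2.8,-6.2,0],[2.8,-6.2,-1.6],[2.8,-6.2,-3.1],[2.8,-6.2,-3.1]],"turn":[[0,0,0],[0,0,0],[0,0,0],[0,0,0],[0,0,0]],"gripper":[1,1,1,1,1]}'
python3 - <<'E'
from workcell import bot
from h import *
f=bot.grab_frame("top");g=bot.grab_frame("side");print(bot.observe()["position"])
a=np.hstack([f["pixels"][200:350,260:410],g["pixels"][170:320,290:440]])
cv2.imwrite("pics/c2.png",cv2.resize(a,None,fx=2.6,fy=2.6)[...,::-1])
E
```

```text
clock: 1.6
position: [0.4561, 0.0508, 0.1989]
tool_rot: [-3.141, -0.003, 3.046]
force: [0.7, -0.0, 0.5]
grip_width: 0.0006
finger_force: 0.0
[0.45695766 0.0513057  0.20046638]
```

View pics/c2.png

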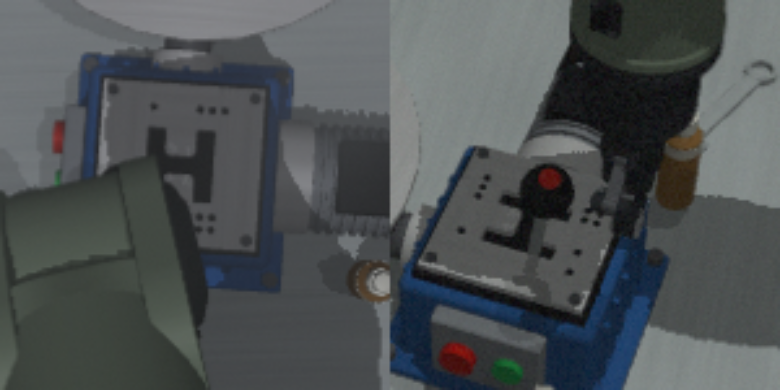

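The side crop shows the shut fingers behind the knob, at crop (620,185), with the knob at (548,185). The arm hides the knob in the top view, so I'll track it from the side view alone, using the ray and the known sphere about the pivot.

```bash
cat >> h.py <<'E'
def kside(g,box=(300,205,400,275)):
    e,t,_=red(g,box);o,d=ray(g,e);O,R=feeder();o=R.T@(o-O)-[0,0,.03];d=R.T@d;d/=np.linalg.norm(d)
    b=o@d;disc=b*b-(o@o-.2105**2)
    if disc<0: return "miss"
    q=o+d*(-b-np.sqrt(disc));k=q/np.linalg.norm(q)*.19
    return dict(px=e.round(1),area=t[4],kf=(k*1e3+[0,0,30]).round(1),l=round(float(np.arcsin(k[0]/.19)),3),c=round(float(np.arctan2(-k[1],k[2])),3))
E
cat > look.py <<'E'
from workcell import bot
from h import *
print(kside(bot.grab_frame("side")));s=bot.observe();O,R=feeder()
print("tcp_f mm",(R.T@(s["position"]-O)*1e3).round(1),"F_f",(R.T@s["force"]).round(1),"t",s["clock"])
E
python3 -c "
from h import *
print(kside(pickle.load(open('pics/side0.pkl','rb'))))"
python3 look.py
python3 -m crank '{"travel":[[1.5,-0.15,0],[2.7,-0.27,0],[3.3,-0.32,0],[3.9,-0.38,0],[4.4,-0.43,0]],"turn":[[0,0,0],[0,0,0],[0,0,0],[0,0,0],[0,0,0]],"gripper":[1,1,1,1,1]}'
python3 look.py
```

```text
{'px': array([350.7, 238.2]), 'area': np.int32(48), 'kf': array([-28.1,  39. , 213.8]), 'l': -0.148, 'c': -0.209}
clock: 2.25
position: [0.5011, 0.047, 0.2003]
tool_rot: [-3.142, -0.001, 3.046]
force: [-4.9, 0.2, 2.1]
grip_width: -0.0
finger_force: 1.8Traceback (most recent call last):
  File "look.py", line 3, in <module>
    print(kside(bot.grab_frame("side")));s=bot.observe();O,R=feeder()
          ~~~~~^^^^^^^^^^^^^^^^^^^^^^^^
  File "h.py", line 24, in kside
    e,t,_=red(g,box);o,d=ray(g,e);O,R=feeder();o=R.T@(o-O)-[0,0,.03];d=R.T@d;d/=np.linalg.norm(d)
          ~~~^^^^^^^
  File "h.py", line 15, in red
    p=f["pixels"].astype(int);return blob(((p[...,0]>90)&(p[...,1]<.5*p[...,0])&(p[...,2]<.5*p[...,0])).astype(np.uint8),box)
                                     ~~~~^^^^^^^^^^^^^^^^^^^^^^^^^^^^^^^^^^^^^^^^^^^^^^^^^^^^^^^^^^^^^^^^^^^^^^^^^^^^^^^^^^^^
  File "h.py", line 13, in blob
    n,l,s,c=cv2.connectedComponentsWithStats(k);i=1+np.argmax(s[1:,4]);return c[i],s[i],l==i
                                                    ~~~~~~~~~^^^^^^^^^
    return _wrapfunc(a, 'argmax', 
[... 283 characters left out ...]
^^^^^^^^^^^^^^
  File "h.py", line 24, in kside
    e,t,_=red(g,box);o,d=ray(g,e);O,R=feeder();o=R.T@(o-O)-[0,0,.03];d=R.T@d;d/=np.linalg.norm(d)
          ~~~^^^^^^^
  File "h.py", line 15, in red
    p=f["pixels"].astype(int);return blob(((p[...,0]>90)&(p[...,1]<.5*p[...,0])&(p[...,2]<.5*p[...,0])).astype(np.uint8),box)
                                     ~~~~^^^^^^^^^^^^^^^^^^^^^^^^^^^^^^^^^^^^^^^^^^^^^^^^^^^^^^^^^^^^^^^^^^^^^^^^^^^^^^^^^^^^
  File "h.py", line 13, in blob
    n,l,s,c=cv2.connectedComponentsWithStats(k);i=1+np.argmax(s[1:,4]);return c[i],s[i],l==i
                                                    ~~~~~~~~~^^^^^^^^^
ValueError: attempt to get argmax of an empty sequence
```

Contact is made at about 5 N. The red spot is darker in the arm's shadow, so I'm lowering the brightness threshold.

```bash
sed -i 's/\[...,0\]>90/[...,0]>45/' h.py; python3 look.py
```

```text
{'px': array([342.2, 234.6]), 'area': np.int32(33), 'kf': array([-12.8,  37.9, 215.7]), 'l': -0.068, 'c': -0.201}
tcp_f mm [-45.   42.1 200.2] F_f [-2.6 -1.   1.6] t 2.35
```

```bash
python3 -m crank '{"travel":[[0.3,-0.03,0],[0.6,-0.06,0],[0.9,-0.09,0],[1.15,-0.11,0],[1.15,-0.11,0]],"turn":[[0,0,0],[0,0,0],[0,0,0],[0,0,0],[0,0,0]],"gripper":[1,1,1,1,1]}'
python3 look.py
```

```text
clock: 2.85
position: [0.5128, 0.0458, 0.2003]
tool_rot: [-3.142, 0.0, 3.046]
force: [-2.3, -0.5, 2.6]
grip_width: 0.0001
finger_force: 1.3
{'px': array([335.8, 232.8]), 'area': np.int32(34), 'kf': array([ -1.6,  38.1, 216.1]), 'l': -0.008, 'c': -0.202}
tcp_f mm [-33.6  42.2 200.2] F_f [-2.  -0.6  1.8] t 2.9
```

```bash
python3 -m crank '{"travel":[[-1.5,0.15,0],[-3,0.3,0],[-2.8,2.8,0],[-2.5,5.3,0],[-2.5,5.3,0]],"turn":[[0,0,0],[0,0,0],[0,0,0],[0,0,0],[0,0,0]],"gripper":[1,1,1,1,1]}'
python3 -m crank '{"travel":[[2,-0.2,0],[4,-0.4,0],[6.2,-0.6,0],[6.2,-0.6,0],[6.2,-0.6,0]],"turn":[[0,0,0],[0,0,0],[0,0,0],[0,0,0],[0,0,0]],"gripper":[1,1,1,1,1]}'
python3 look.py
python3 - <<'E'
from workcell import bot
from h import *
f=bot.grab_frame("top");g=bot.grab_frame("side")
a=np.hstack([f["pixels"][200:350,260:410],g["pixels"][170:320,290:440]])
cv2.imwrite("pics/c3.png",cv2.resize(a,None,fx=2.6,fy=2.6)[...,::-1])
E
```

```text
clock: 3.4
position: [0.4879, 0.102, 0.2003]
tool_rot: [3.14, 0.001, 3.05]
force: [-0.6, -0.5, -0.4]
grip_width: 0.0001
finger_force: 0.0
clock: 3.9
position: [0.5494, 0.0924, 0.1999]
tool_rot: [-3.141, -0.0, 3.045]
force: [0.1, -0.4, -0.1]
grip_width: 0.0003
finger_force: 0.0
{'px': array([339.9, 234.5]), 'area': np.int32(10), 'kf': array([ -9.1,  38.9, 215.7]), 'l': -0.048, 'c': -0.207}
tcp_f mm [ -2.   92.3 200.1] F_f [0.7 0.6 0.6] t 3.95
```

View pics/c3.png

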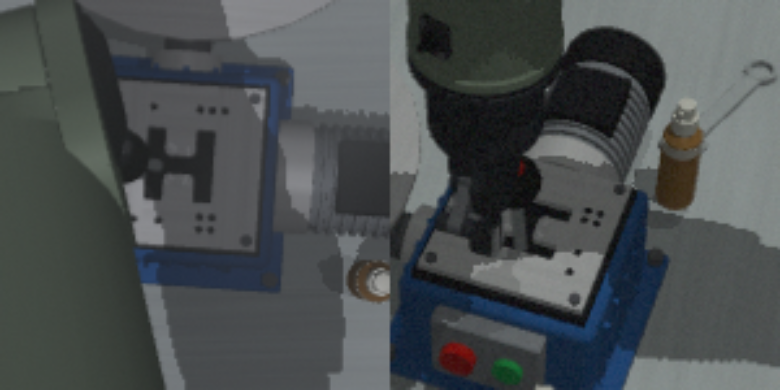

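The top crop shows the knob at (130,155), level with the neutral channel. The fingers are on its left; in the side view they partly hide the spot. Now pushing right.

```bash
python3 -m crank '{"travel":[[-0.1,-1.2,0],[-0.2,-2,0],[-0.28,-2.8,0],[-0.36,-3.6,0],[-0.43,-4.4,0]],"turn":[[0,0,0],[0,0,0],[0,0,0],[0,0,0],[0,0,0]],"gripper":[1,1,1,1,1]}'
python3 look.py
python3 - <<'E'
from workcell import bot
from h import *
f=bot.grab_frame("top");g=bot.grab_frame("side")
a=np.hstack([f["pixels"][200:350,260:410],g["pixels"][170:320,290:440]])
cv2.imwrite("pics/c4.png",cv2.resize(a,None,fx=2.6,fy=2.6)[...,::-1])
E
```

```text
clock: 4.55
position: [0.5453, 0.0483, 0.2005]
tool_rot: [3.141, 0.001, 3.046]
force: [0.6, 3.8, 3.3]
grip_width: -0.0001
finger_force: 2.0
{'px': array([344.5, 224.5]), 'area': np.int32(2), 'kf': array([ -9.8,  17.8, 218.9]), 'l': -0.052, 'c': -0.094}
tcp_f mm [ -1.4  46.3 200.5] F_f [0.6 0.8 3.1] t 4.6
```

View pics/c4.png

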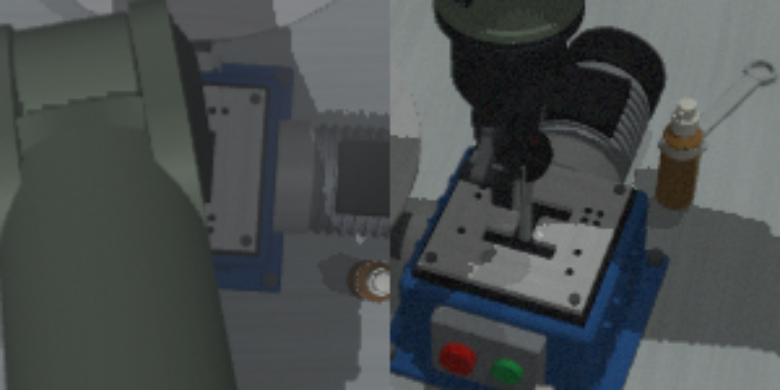

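The rod is sliding along the neutral channel, visible in the side crop at (525,200). Continuing right.

```bash
python3 -m crank '{"travel":[[-0.08,-0.8,0],[-0.16,-1.6,0],[-0.24,-2.4,0],[-0.32,-3.2,0],[-0.4,-4,0]],"turn":[[0,0,0],[0,0,0],[0,0,0],[0,0,0],[0,0,0]],"gripper":[1,1,1,1,1]}'
python3 -m crank '{"travel":[[-0.04,-0.4,0],[-0.08,-0.8,0],[-0.11,-1.1,0],[-0.12,-1.2,0],[-0.12,-1.2,0]],"turn":[[0,0,0],[0,0,0],[0,0,0],[0,0,0],[0,0,0]],"gripper":[1,1,1,1,1]}'
python3 look.py
```

```text
clock: 5.2
position: [0.5411, 0.008, 0.2003]
tool_rot: [-3.141, -0.0, 3.046]
force: [0.8, 3.2, 1.3]
grip_width: -0.0005
finger_force: 1.5
clock: 5.7
position: [0.5399, -0.0032, 0.2002]
tool_rot: [-3.142, -0.0, 3.046]
force: [0.2, 2.5, -1.8]
grip_width: -0.0
finger_force: 1.0Traceback (most recent call last):
  File "look.py", line 3, in <module>
    print(kside(bot.grab_frame("side")));s=bot.observe();O,R=feeder()
          ~~~~~^^^^^^^^^^^^^^^^^^^^^^^^
  File "h.py", line 24, in kside
    e,t,_=red(g,box);o,d=ray(g,e);O,R=feeder();o=R.T@(o-O)-[0,0,.03];d=R.T@d;d/=np.linalg.norm(d)
          ~~~^^^^^^^
  File "h.py", line 15, in red
    p=f["pixels"].astype(int);return blob(((p[...,0]>45)&(p[...,1]<.5*p[...,0])&(p[...,2]<.5*p[...,0])).astype(np.uint8),box)
                                     ~~~~^^^^^^^^^^^^^^^^^^^^^^^^^^^^^^^^^^^^^^^^^^^^^^^^^^^^^^^^^^^^^^^^^^^^^^^^^^^^^^^^^^^^
  File "h.py", line 13, in blob
    n,l,s,c=cv2.connectedComponentsWithStats(k);i=1+np.argmax(s[1:,4]);return c[i],s[i],l==i
                                                    ~~~~~~~~~^^^^^^^^^
    return _wrapfunc(a, 'argmax', axis=axis, out=out, **kwds)
    return bound(*args, **kwds)
ValueError: attempt to get argmax of an empty sequence
```

```bash
python3 -m crank '{"travel":[[-0.02,-0.2,0],[-0.04,-0.4,0],[-0.04,-0.4,0],[0,0.6,0],[0.1,1.6,0]],"turn":[[0,0,0],[0,0,0],[0,0,0],[0,0,0],[0,0,0]],"gripper":[1,1,1,1,1]}'
python3 -m crank '{"travel":[[-2,0.2,0],[-4.2,0.4,0],[-6.5,0.6,0],[-6.5,0.6,0],[-6.5,0.6,0]],"turn":[[0,0,0],[0,0,0],[0,0,0],[0,0,0],[0,0,0]],"gripper":[1,1,1,1,1]}'
python3 look.py
python3 - <<'E'
from workcell import bot
from h import *
f=bot.grab_frame("top");g=bot.grab_frame("side")
a=np.hstack([f["pixels"][200:350,260:410],g["pixels"][170:320,290:440]])
cv2.imwrite("pics/c5.png",cv2.resize(a,None,fx=2.6,fy=2.6)[...,::-1])
E
```

```text
clock: 6.25
position: [0.5411, 0.0134, 0.2004]
tool_rot: [-3.141, 0.0, 3.045]
force: [0.3, 0.0, -0.6]
grip_width: 0.0002
finger_force: 0.0
clock: 6.75
position: [0.4764, 0.0196, 0.2007]
tool_rot: [3.141, 0.001, 3.047]
force: [0.1, 0.1, -0.2]
grip_width: 0.0001
finger_force: 0.0Traceback (most recent call last):
  File "look.py", line 3, in <module>
    print(kside(bot.grab_frame("side")));s=bot.observe();O,R=feeder()
          ~~~~~^^^^^^^^^^^^^^^^^^^^^^^^
  File "h.py", line 24, in kside
    e,t,_=red(g,box);o,d=ray(g,e);O,R=feeder();o=R.T@(o-O)-[0,0,.03];d=R.T@d;d/=np.linalg.norm(d)
          ~~~^^^^^^^
  File "h.py", line 15, in red
    p=f["pixels"].astype(int);return blob(((p[...,0]>45)&(p[...,1]<.5*p[...,0])&(p[...,2]<.5*p[...,0])).astype(np.uint8),box)
                                     ~~~~^^^^^^^^^^^^^^^^^^^^^^^^^^^^^^^^^^^^^^^^^^^^^^^^^^^^^^^^^^^^^^^^^^^^^^^^^^^^^^^^^^^^
  File "h.py", line 13, in blob
    n,l,s,c=cv2.connectedComponentsWithStats(k);i=1+np.argmax(s[1:,4]);return c[i],s[i],l==i
                                                    ~~~~~~~~~^^^^^^^^^
    return _wrapfunc(a, 'argmax', axis=axis, out=out, **kwds)
    return bound(*args, **kwds)
ValueError: attempt to get argmax of an empty sequence
```

View pics/c5.png

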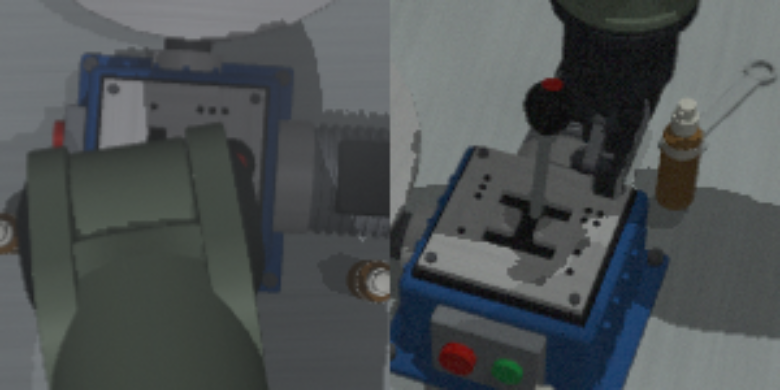

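The knob has moved across: its spot is at about pixel (352,203) in the side view, just above my search box, so I'm widening the box.

```bash
sed -i 's/300,205,400,275/300,175,400,275/' h.py; python3 look.py
python3 -m crank '{"travel":[[-0.2,-2,0],[-0.4,-4,0],[-0.6,-6,0],[-0.6,-6,0],[-0.6,-6,0]],"turn":[[0,0,0],[0,0,0],[0,0,0],[0,0,0],[0,0,0]],"gripper":[1,1,1,1,1]}'
python3 look.py
```

```text
{'px': array([352., 202.]), 'area': np.int32(33), 'kf': array([ -3.8, -40.1, 215.7]), 'l': -0.02, 'c': 0.213}
tcp_f mm [-66.9  12.  200.2] F_f [-0.3 -0.7 -0.2] t 6.95
clock: 7.45
position: [0.4703, -0.0412, 0.2002]
tool_rot: [3.142, -0.0, 3.045]
force: [-0.7, 0.4, 0.2]
grip_width: -0.0002
finger_force: 0.0
{'px': array([352.1, 202.1]), 'area': np.int32(34), 'kf': array([ -4. , -40. , 215.7]), 'l': -0.021, 'c': 0.212}
tcp_f mm [-67.2 -48.  200.2] F_f [ 0.2  0.3 -0.4] t 7.5
```

```bash
python3 -m crank '{"travel":[[2.05,0.4,0],[3.24,0.29,0],[4.04,0.21,0],[4.84,0.13,0],[5.63,0.05,0]],"turn":[[0,0,0],[0,0,0],[0,0,0],[0,0,0],[0,0,0]],"gripper":[1,1,1,1,1]}'
python3 look.py
python3 -m crank '{"travel":[[0.5,-0.05,0],[1,-0.1,0],[1.5,-0.15,0],[2,-0.2,0],[2,-0.2,0]],"turn":[[0,0,0],[0,0,0],[0,0,0],[0,0,0],[0,0,0]],"gripper":[1,1,1,1,1]}'
python3 look.py
```

```text
clock: 8.0
position: [0.5265, -0.0406, 0.2002]
tool_rot: [3.142, -0.001, 3.046]
force: [-2.9, 1.4, 2.7]
grip_width: -0.0001
finger_force: 1.5
{'px': array([338.9, 199.1]), 'area': np.int32(14), 'kf': array([ 20.3, -40. , 214.6]), 'l': 0.107, 'c': 0.213}
tcp_f mm [-10.2 -42.3 200.2] F_f [-2.5  1.8 -0.3] t 8.05
clock: 8.55
position: [0.5469, -0.0428, 0.2002]
tool_rot: [-3.141, 0.0, 3.046]
force: [-2.5, 1.0, -0.8]
grip_width: 0.0001
finger_force: 0.9
{'px': array([327.2, 198.4]), 'area': np.int32(12), 'kf': array([ 41.4, -37.6, 211.6]), 'l': 0.22, 'c': 0.204}
tcp_f mm [  8.8 -42.6 200.2] F_f [-0.9 -0.3 -1.2] t 8.6
```

```bash
python3 -m crank '{"travel":[[0.15,-0.015,0],[0.3,-0.03,0],[0.45,-0.045,0],[0.5,-0.05,0],[0.5,-0.05,0]],"turn":[[0,0,0],[0,0,0],[0,0,0],[0,0,0],[0,0,0]],"gripper":[1,1,1,1,1]}'
python3 -m crank '{"travel":[[0.05,-0.005,0],[0.1,-0.01,0],[0.15,-0.015,0],[0.15,-0.015,0],[0.15,-0.015,0]],"turn":[[0,0,0],[0,0,0],[0,0,0],[0,0,0],[0,0,0]],"gripper":[1,1,1,1,1]}'
python3 look.py
```

```text
clock: 9.1
position: [0.5514, -0.0432, 0.2003]
tool_rot: [-3.142, -0.0, 3.046]
force: [-1.9, 0.7, -1.9]
grip_width: -0.0
finger_force: 1.2
clock: 9.6
position: [0.5528, -0.0433, 0.2003]
tool_rot: [-3.142, -0.0, 3.046]
force: [-1.7, 1.4, -2.6]
grip_width: 0.0002
finger_force: 1.3
{'px': array([323.9, 198.4]), 'area': np.int32(10), 'kf': array([ 47.3, -36.9, 210.3]), 'l': 0.252, 'c': 0.202}
tcp_f mm [ 15.1 -42.5 200.3] F_f [-3.  -0.7 -2.8] t 9.65
```

Still no stop felt. Advancing about 1 mm per call until the force rises.

```bash
python3 -m crank '{"travel":[[0.05,-0.005,0],[0.1,-0.01,0],[0.1,-0.01,0],[0.1,-0.01,0],[0.1,-0.01,0]],"turn":[[0,0,0],[0,0,0],[0,0,0],[0,0,0],[0,0,0]],"gripper":[1,1,1,1,1]}'
```

```text
clock: 10.15
position: [0.5538, -0.0434, 0.2003]
tool_rot: [-3.142, 0.0, 3.046]
force: [-2.1, 0.1, -1.7]
grip_width: -0.0
finger_force: 1.3
```

```bash
python3 -m crank '{"travel":[[0.05,-0.005,0],[0.1,-0.01,0],[0.1,-0.01,0],[0.1,-0.01,0],[0.1,-0.01,0]],"turn":[[0,0,0],[0,0,0],[0,0,0],[0,0,0],[0,0,0]],"gripper":[1,1,1,1,1]}'
```

```text
clock: 10.65
position: [0.5548, -0.0435, 0.2003]
tool_rot: [-3.142, 0.0, 3.046]
force: [-2.8, 0.9, -1.8]
grip_width: -0.0
finger_force: 1.5
```

```bash
python3 -m crank '{"travel":[[0.05,-0.005,0],[0.1,-0.01,0],[0.1,-0.01,0],[0.1,-0.01,0],[0.1,-0.01,0]],"turn":[[0,0,0],[0,0,0],[0,0,0],[0,0,0],[0,0,0]],"gripper":[1,1,1,1,1]}'; python3 look.py
```

```text
clock: 11.15
position: [0.5556, -0.0436, 0.2002]
tool_rot: [-3.142, -0.001, 3.046]
force: [-5.5, 1.2, -4.4]
grip_width: -0.0
finger_force: 2.5
{'px': array([322.3, 198.6]), 'area': np.int32(9), 'kf': array([ 50. , -36.1, 209.7]), 'l': 0.266, 'c': 0.199}
tcp_f mm [ 17.9 -42.5 200.2] F_f [-5.5  0.6 -2.6] t 11.2
```

```bash
python3 -m crank '{"travel":[[0.05,-0.005,0],[0.1,-0.01,0],[0.1,-0.01,0],[0.1,-0.01,0],[0.1,-0.01,0]],"turn":[[0,0,0],[0,0,0],[0,0,0],[0,0,0],[0,0,0]],"gripper":[1,1,1,1,1]}'; python3 look.py
```

```text
clock: 11.7
position: [0.5562, -0.0437, 0.2001]
tool_rot: [-3.141, -0.002, 3.046]
force: [-7.5, 1.1, -2.8]
grip_width: 0.0002
finger_force: 3.8
{'px': array([322.1, 198.3]), 'area': np.int32(9), 'kf': array([ 50.7, -36.9, 209.4]), 'l': 0.27, 'c': 0.203}
tcp_f mm [ 18.5 -42.5 200. ] F_f [-7.2  0.1 -3.9] t 11.75
```

Force is up to 7.5 N with the fingertips no longer following the command, so the lever is against the stop (l≈0.265). Backing off straight and looking.

```bash
python3 -m crank '{"travel":[[-1,0.1,0],[-3,0.3,0],[-6,0.6,0],[-8,2,1],[-9,6,3]],"turn":[[0,0,0],[0,0,0],[0,0,0],[0,0,0],[0,0,0]],"gripper":[1,1,1,1,1]}'
python3 -m crank '{"travel":[[-1,4.5,1],[-2,9,1],[-3,13.5,1],[-4,18,1],[-5,22.5,1]],"turn":[[0,0,0],[0,0,0],[0,0,0],[0,0,0],[0,0,0]],"gripper":[1,1,1,1,1]}'
python3 -m crank '{"travel":[[-1,4.5,0],[-2,9,0],[-3,13.5,0],[-4,18,0],[-4,18,0]],"turn":[[0,0,0],[0,0,0],[0,0,0],[0,0,0],[0,0,0]],"gripper":[1,1,1,1,1]}'
python3 - <<'E'
from workcell import bot
from h import *
f=bot.grab_frame("top");g=bot.grab_frame("side")
print(knob(f,g,(300,225,385,290),(300,175,360,262)))
a=np.hstack([f["pixels"][150:350,210:500],g["pixels"][150:400,180:470][:200]])
cv2.imwrite("pics/c6.png",cv2.resize(a,None,fx=1.37,fy=1.37)[...,::-1])
E
```

```text
clock: 12.25
position: [0.465, 0.0141, 0.2302]
tool_rot: [-3.14, -0.0, 3.041]
force: [1.1, 0.3, -0.1]
grip_width: -0.0002
finger_force: 0.0
clock: 12.75
position: [0.4163, 0.2432, 0.241]
tool_rot: [3.14, 0.002, 3.046]
force: [1.0, -0.9, -0.8]
grip_width: -0.0002
finger_force: 0.0
clock: 13.25
position: [0.3739, 0.4272, 0.2403]
tool_rot: [3.138, -0.0, 3.053]
force: [-0.6, -1.2, 0.0]
grip_width: -0.0002
finger_force: 0.0
{'spot': array([ 0.59014553, -0.04543447,  0.23079084]), 'gap': np.float64(0.0020574924633162905), 'L': np.float64(0.211525905558319), 'kf': array([ 0.04710799, -0.03677024,  0.21035739]), 'kw': array([ 0.58524402, -0.04076395,  0.21035739]), 'l': np.float64(0.25054997521648087), 'c': np.float64(0.20111809057868374)}
```

View pics/c6.png

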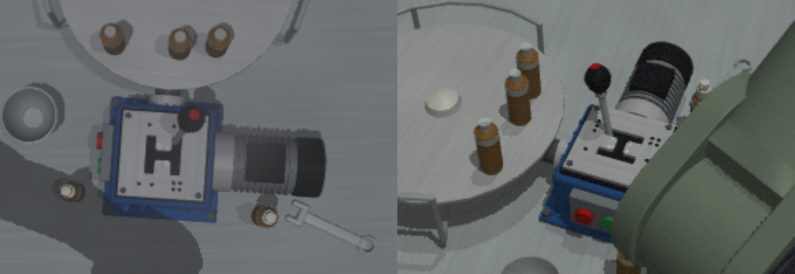

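The knob stands in the far right slot, at (193,118) in the top crop. The bottles, bowl and wrench are where they were, and the robot is clear.

```bash
python3 -c "
from workcell import bot
print(bot.job_done())"
```

```text
the job is handed in; nothing more can be done
None
```

The lever was pushed from second through neutral into third until it met its stop (about 7.5 N, measured forward tilt about 0.25–0.27 rad), the bottles, bowl and wrench look unmoved in the last picture, the arm is clear, and the job was handed in at about 13 s.

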